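# Solder change: pull the reel, hold the feed rollers open at click three

### The job

The solder on the bench feeder is being changed: slide the yellow-ended reel straight up off the feeder's spindle and set it down gently, standing upright, in the black tray next to the green-ended reel. Then take the red knob of the feeder's spring-return ratchet lever and swing it anticlockwise (seen from above) from its rest stop by exactly three clicks, never on to a fourth, and finish while still holding the knob there against the spring, so that the feed rollers stay open for a colleague. Leave everything else where it is.

Things in the scene. Friction and masses are not known exactly. Their poses are not given: they have to be found in the camera images.
- feeder: Fixed solder feeder: grey base plate 160 (x) by 220 (y) mm, 12 thick, origin at the centre of its underside on the bench. In its own frame the spindle stands at x 0, y +60, and a blue feed head (70 by 70, top at height 40) with the lever at x +20, y -55 mm. Its yaw varies.
- spindle_tip (a point): Top of the feeder's upright steel spindle, 12 mm in diameter, 84 mm above the bench; it stands 20 mm out of the top of the reel when the reel sits on it.
- reel: Reel of solder with yellow ends and silver winding: plain cylinder 54 mm in diameter, 50 high, with a 19 mm bore, about 0.25 kg. Origin at the centre of its underside, z up along its bore. It starts on the spindle, its underside 14 mm above the bench.
- green_reel: The same size of reel with green ends, already standing in one end (-x half) of the tray; not to be moved.
- tray: Fixed black open tray, 190 (x) by 100 (y) mm outside, walls 4 thick and 16 high, floor 4 thick. Origin at the centre of its underside. The free room is its +x half, centred about x +45 mm in the tray's frame.
- lever_pivot (a point): Point on the vertical axis about which the lever turns, 58 mm above the bench, level with the top of the flat steel lever arm. At joint 0 the arm points from the pivot along the feeder's -x direction turned 0.3 rad clockwise (towards +y). The feed rollers open as it turns.
- ratchet_lever: The steel lever with its red knob, turning on the feeder; origin on the pivot axis at bench height; at any angle its own -x axis points along the arm to the knob.
- lever_knob (a point): Red upright grip of the lever: cylinder 16 mm in diameter, 50 high; this point is the centre of its foot, 58 mm above the bench and 80 mm from the pivot axis; it travels on a level circle about it. A return spring pulls it back with about 4 N at rest, 6.5 N at the third click; the notches do not hold it: let go, it snaps back to rest.
- feed_lever (a joint): Lever angle in rad, 0 at the rest stop, growing anticlockwise seen from above; it can travel to 1.15. The clicks (notches) lie at 0.25, 0.50, 0.75 and 1.00; between them (at 0.125, 0.375, 0.625, 0.875) a sprung pawl rides over a brass tooth, felt at the knob as resistance rising by about 2 N and then giving way.
- flux_bottle: Small white bottle, 40 mm in diameter, 100 tall; bystander, origin at its foot.
- screwdriver: Screwdriver with yellow handle, 170 long, lying; bystander.
- tip_cleaner: Black round pot with brass wool, 72 mm in diameter, 49 tall; bystander.
- solvent_bottle: Clear bottle with blue cap, 56 mm in diameter, 140 tall; bystander.
- circuit_board: Green circuit board 100 by 80 mm lying on the bench; bystander.

How it is judged:
By the outcome, as a careful person would: the job done as asked, in the order asked, and still so for the second after the job is handed in, while the arm keeps its last pose, push and grip.
It also fails if it takes over 64 s, if anything falls off the work surface, if the arm or the gripper's body presses on something with over 40 N, if the wrist force passes 120 N, or if a joint passes its speed limit or range.

### The arm

A 6-joint arm with a two-finger parallel gripper is mounted at the origin on the work surface. World frame = base frame: x ahead of the robot, y to its left, z up, the work surface at z = 0. Lengths are in m, angles in rad, forces in N, time in s.
With the tool pointing down it reaches from about 0.225 to 0.725 m from the base axis. Payload 3.1 kg.
Tool frame: the origin (TCP) lies where the fingers leave the gripper's body, on its centre line; the fingertips stand 73 mm ahead of it and the grasp point (between the pads) lies 54 mm ahead of it (grip_depth is the distance from the TCP to the grasp point, in m); z points along the fingers, y is the line along which they close (so a half turn about z gives the same grasp; the last joint's range is limited). The gripper opens to 85 mm and grips with 20 to 120 N. Pads are 22 mm wide; open, the fingers measure 114 mm over their backs; the gripper's body (76 mm by 85 mm) begins 54 mm behind the grasp point. The pads swing forward as they close: fully open they stand 13 mm farther back than shut.
Start: joints at [-1.414, 0.048, 0.099, 1.622, 0, 1.443], TCP at [0.147, -0.504, 0.304] pointing down, gripper open.
Joint ranges: [-2.91, 2.91], [-0.99, 1.94], [-1.21, 1.42], [-2.12, 2.29], [-1.49, 1.47], [-3.14, 3.14]. Speed limits (rad/s): [2.79, 2.79, 3.14, 3.14, 3.14, 3.14].

### API

Orientations are given as a unit quaternion [w, x, y, z].
In Python, from station import * gives the robot as it stands. The module is installed in compiled form; this text tells all that it offers.
- The arm moves only by the tool jog_arm, never from a script. Its argument "series" is a list that holds one entry, the list of rows, each a list of 7 numbers: the shift along the tool's x, y, z in cm, then the turn, a rotation vector about the tool's x, y, z in rad, then the opening, from -1 (shut) to 1 (fully open). In form: [[[x, y, z, rx, ry, rz, jaw], ...]]. A call has 1 to 8 rows; each row shifts and turns the commanded pose from where the row before left it, along the tool's axes as they then stand; what a row does not reach is not made up. A row lasts 1/12 s, in which the tool goes at most 41.7 mm and 7.16 degrees, less where a joint would pass 70% of its speed; a pose out of reach is approached as far as the arm can. A call is refused whole if a number of a shift passes 4.17 or a number of a turn 0.125, either way. A call with a gripper value outside its range is refused whole. The fingers move at their own pace and stop on an object; "newtons" is the grip in N (left out, the last holds). Time passes only in rows, so rows that do not move let the fingers close. It gives the time, the measured TCP pose, the force, the opening and the grip force at its end, in the units of the state.
- get_obs(): the state, without advancing time (a new reading comes with each control period).
- snapshot(name): name is "scene" or "side" or "wrist"; returns a dict with "frame" (420x560x3 uint8, red, green, blue), "mtx" (3x3 intrinsics, pixels), "T" (4x4, takes a point from camera to world coordinates); the wrist camera has in their place "tool_from_camera" (4x4, takes a point from camera to tool coordinates, whose origin is the TCP and whose axes are the flange's). Camera axes: x right, y up, looking along -z (the intrinsics and any distortion apply to the point x, -y, -z); pixel columns grow to the right and rows downward; lengths in m; the calibration is good to about 2 mm. A picture is of the moment at which its call begins: read the wrist's pose just before it. There is no depth.
- finish_job(): hands the job in; it is judged then, once.
Trained networks look in a picture, given as the dict that the camera call returned (one of the last four; its "shot" number tells which), for a name from the list of things; names that differ only in an ending like _2 or _b are one class to them, and where a whole thing is asked for, a point or a joint stands for the part that bears it (a point fixed in the world has none). Each returns a list of dicts, best first, with "p" (0 to 1); they miss things now and then, are a little off and sometimes report something else, mostly with a low value. They report only what shows in the picture. A call takes as long as a camera call.
- regions_of(name, picture): "pixels" (420x560 bool, what is visible of it) and "position" ([column, row] in pixels, amid what is visible of it).
- pinpoint(name, picture): "position" ([column, row] in pixels: a listed point, or the origin of a listed thing).
The state is a dict: "clock": time; "joint_pos": joint angles; "qd": joint speeds; "tau": joint torques, N m; "ee_pos": TCP position; "tool_rot": TCP orientation; "force": force on the tool from outside, world axes, zero at the start; "moment": the same for the moment, N m; "gripper_width": opening from 0.0 (shut) to 1.0 (fully open); "grip_force": force on a finger pad.
Only numpy, scipy, OpenCV 4.12 (cv2) and the standard library are available. Lean on these libraries where they do the work, as an engineer would, in place of code of your own. Each camera call takes 0.05 s, during which the arm holds its last target. There are 200 camera calls.

## Working session

There is one attempt and no reset: what is moved stays moved. The work goes in short steps, Python scripts to look and compute and a tool call to move; the robot and the scene stay as the last step left them, time stands still between calls to the robot, and variables do not carry over. Pictures are saved under pics/ and viewed, at most 10 in all, crops included, and the job is handed in when it is done.

Besides the shell and the picture viewer there is one more tool, called after ">>>" as name(argument=value, ...), one argument or row to a line, values as JSON. jog_arm: Moves the arm, as the interface text tells. Its arguments: {"type":"object","properties":{"series":{"type":"array","items":{"type":"array","items":{"type":"array","items":{"type":"number"}}}},"newtons":{"type":"number"}},"required":["series"]}

```bash
mkdir -p pics
cat > h.py <<'E'
from station import *
import numpy as np, cv2
from scipy.spatial.transform import Rotation as R
def rot(q): return R.from_quat([q[1],q[2],q[3],q[0]])
def camT(s,o):
    if 'T' in s: return np.array(s['T'])
    T=np.eye(4);T[:3,:3]=rot(o['tool_rot']).as_matrix();T[:3,3]=o['ee_pos']
    return T@np.array(s['tool_from_camera'])
def ray(s,o,px):
    K=np.array(s['mtx']);d=np.linalg.solve(K,[px[0],px[1],1.]);T=camT(s,o)
    v=T[:3,:3]@[d[0],-d[1],-d[2]];return T[:3,3],v/np.linalg.norm(v)
def tri(rays):
    A=np.zeros((3,3));b=np.zeros(3)
    for c,v in rays:
        P=np.eye(3)-np.outer(v,v);A+=P;b+=P@c
    x=np.linalg.solve(A,b);return x,[round(1000*float(np.linalg.norm((np.eye(3)-np.outer(v,v))@(x-c))),1) for c,v in rays]
def atz(r,z): c,v=r;return c+v*(z-c[2])/v[2]
def proj(s,o,X):
    T=np.linalg.inv(camT(s,o));p=T[:3,:3]@np.array(X)+T[:3,3];q=np.array(s['mtx'])@[p[0],-p[1],-p[2]];return q[:2]/q[2]
def save(s,n): cv2.imwrite('pics/'+n+'.png',s['frame'][:,:,::-1])
E
python3 - <<'E'
from h import *
np.set_printoptions(precision=4,suppress=True)
o=get_obs();print({k:np.round(v,4) for k,v in o.items()})
S={}
names=['spindle_tip','reel','lever_pivot','lever_knob','tray','green_reel','feeder','ratchet_lever','flux_bottle','solvent_bottle','tip_cleaner','circuit_board','screwdriver']
Rr={n:[] for n in names}
for c in ['scene','side']:
    s=snapshot(c);save(s,c+'0');S[c]=s
    print(c,[k for k in s],camT(s,o)[:3,3])
    for n in names:
        r=pinpoint(n,s)
        if r: print(c,n,np.round(r[0]['position'],1),round(r[0]['p'],2),len(r)); Rr[n].append(ray(s,o,r[0]['position']))
for n in names:
    if len(Rr[n])>1: print(n,*tri(Rr[n]))
    for r in Rr[n]: print('   z0',n,atz(r,0))
a=np.hstack([S['scene']['frame'],S['side']['frame']]);cv2.imwrite('pics/a.png',cv2.resize(a,(800,300),interpolation=cv2.INTER_AREA)[:,:,::-1])
E
```

```text
{'clock': np.float64(0.0), 'joint_pos': array([-1.4138,  0.0488,  0.0976,  1.622 ,  0.    ,  1.443 ]), 'qd': array([ 0.0011, -0.0002,  0.0006, -0.0005,  0.0017,  0.0003]), 'tau': array([ -0.0007, -33.8781,  32.0015,   0.0203,  -0.0001,  -0.    ]), 'ee_pos': array([ 0.1474, -0.5034,  0.3027]), 'tool_rot': array([-0.0012,  0.9899,  0.1419, -0.    ]), 'force': array([0.7183, 0.13  , 0.7451]), 'moment': array([-0.0029,  0.0427,  0.0153]), 'grip_force': np.float64(0.0), 'gripper_width': np.float64(0.9989)}
scene ['frame', 'mtx', 'T', 'shot'] [1.0837 0.8755 0.8084]
scene reel [285.3 205.4] 0.65 1
scene lever_pivot [267.2 172.7] 0.87 2
scene lever_knob [291.  173.4] 0.65 1
scene tray [334.6 265. ] 0.82 1
scene green_reel [347.8 255. ] 0.78 2
scene feeder [279.7 198.2] 0.93 1
scene ratchet_lever [267.1 191.5] 0.72 2
scene flux_bottle [218.7 253. ] 0.68 1
scene solvent_bottle [352.3 368.3] 0.74 1
scene tip_cleaner [197.2 222.8] 0.7 1
scene circuit_board [244.5 164.3] 0.62 2
scene screwdriver [242.3 286.2] 0.81 2
side ['frame', 'mtx', 'T', 'shot'] [ 0.4383 -0.8488  1.1395]
side spindle_tip [24
[... 1240 characters left out ...]
0028] [0.1, 0.1]
   z0 ratchet_lever [ 0.5268 -0.2439  0.    ]
   z0 ratchet_lever [ 0.5245 -0.2491  0.    ]
flux_bottle [ 0.7859 -0.0273  0.0007] [1.2, 1.2]
   z0 flux_bottle [ 0.7845 -0.0276  0.    ]
   z0 flux_bottle [ 0.7872 -0.0272  0.    ]
   z0 solvent_bottle [0.674  0.4437 0.    ]
tip_cleaner [ 0.783  -0.1928 -0.0069] [5.1, 5.1]
   z0 tip_cleaner [ 0.7901 -0.186   0.    ]
   z0 tip_cleaner [ 0.7759 -0.1953  0.    ]
circuit_board [ 0.5108 -0.4514 -0.0054] [3.6, 3.6]
   z0 circuit_board [ 0.5181 -0.4435  0.    ]
   z0 circuit_board [ 0.5071 -0.4519  0.    ]
screwdriver [0.7844 0.121  0.0038] [3.9, 3.9]
   z0 screwdriver [ 0.7794  0.1188 -0.    ]
   z0 screwdriver [0.7892 0.1228 0.    ]
```

View pics/scene0.png

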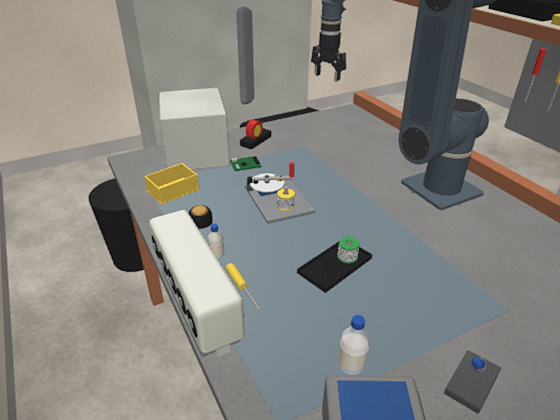

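View pics/side0.png

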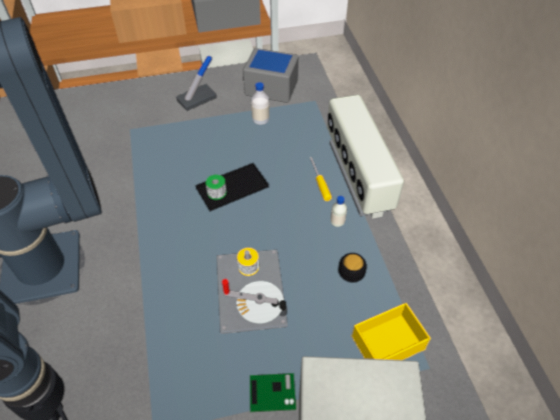

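The scene view has the yellow reel at about (286,197), the knob at (292,170) and the tray at (335,265). In the side view they are at (248,262), (226,287) and (232,186). Next I'll get wrist views.

>>> jog_arm(
  series=[
    [[3.4,-1.9,-0.4,0,0,0,1],[3.4,-1.9,-0.4,0,0,0,1],[3.4,-1.9,-0.4,0,0,0,1],[3.4,-1.9,-0.4,0,0,0,1],[3.4,-1.9,-0.4,0,0,0,1],[3.4,-1.9,-0.4,0,0,0,1],[3.4,-1.9,-0.4,0,0,0,1],[3.4,-1.9,-0.4,0,0,0,1]],
  ],
)

```text
clock: 2.07
ee_pos: [0.3668, -0.28, 0.3364]
tool_rot: [0.0, 0.99, 0.142, 0.0]
force: [0.8, -1.0, -0.4]
gripper_width: 0.998
grip_force: 0.0
```

>>> jog_arm(
  series=[
    [[3.4,-1.9,-0.4,0,0,0,1],[3.4,-1.9,-0.4,0,0,0,1],[3.4,-1.9,-0.4,0,0,0,1],[0,0,0,0,0,0,1],[0,0,0,0,0,0,1]],
  ],
)

```text
clock: 2.48
ee_pos: [0.4488, -0.1966, 0.3481]
tool_rot: [0.0, 0.99, 0.144, 0.0]
force: [-0.8, -1.5, 0.1]
gripper_width: 1.001
grip_force: 0.0
```

```bash
cat > look.py <<'E'
from h import *
import sys,pickle
np.set_printoptions(precision=4,suppress=True)
tag=sys.argv[1];names=sys.argv[2].split(',')
o=get_obs();s=snapshot('wrist');save(s,tag)
print('ee',o['ee_pos'],o['tool_rot'],'t',o['clock'],'tfc',np.array(s['tool_from_camera']).tolist() if tag=='w1' else '')
db={}
for n in names:
    r=pinpoint(n,s)
    if r: db[n]=ray(s,o,r[0]['position']);print(n,np.round(r[0]['position'],1),round(r[0]['p'],2),'z0',atz(db[n],0)[:2],'z58',atz(db[n],.058)[:2])
pickle.dump(db,open(tag+'.pkl','wb'))
E
python3 look.py w1 spindle_tip,reel,lever_pivot,lever_knob,feeder,ratchet_lever,tray,green_reel
```

```text
ee [ 0.4488 -0.1966  0.3481] [0.0002 0.9895 0.1442 0.    ] t 2.4833 tfc [[0.0008881691294935379, 0.9615841736315088, 0.2745088125671105, 0.06992248353950892], [0.9999991435290313, -0.0005901639178961383, -0.001168181387352347, 0.0009565796336464261], [-0.000961299537687258, 0.2745096150009278, -0.9615838742279536, -0.07039184403833149], [0.0, 0.0, 0.0, 1.0]]
spindle_tip [230.7  91. ] 0.78 z0 [ 0.5254 -0.1237] z58 [ 0.5241 -0.1311]
reel [234.7  96.3] 0.73 z0 [ 0.5212 -0.1295] z58 [ 0.5205 -0.1362]
lever_pivot [341.8 121.8] 0.61 z0 [ 0.5297 -0.2574] z58 [ 0.5278 -0.2463]
lever_knob [289.2 182.2] 0.93 z0 [ 0.4432 -0.2196] z58 [ 0.4533 -0.2138]
feeder [286.9 115.4] 0.66 z0 [ 0.5181 -0.1934] z58 [ 0.5179 -0.1912]
ratchet_lever [342.1 115.9] 0.93 z0 [ 0.5361 -0.2555] z58 [ 0.5333 -0.2447]
green_reel [290.8 184.2] 0.55 z0 [ 0.4414 -0.2223] z58 [ 0.4518 -0.2161]
```

View pics/w1.png

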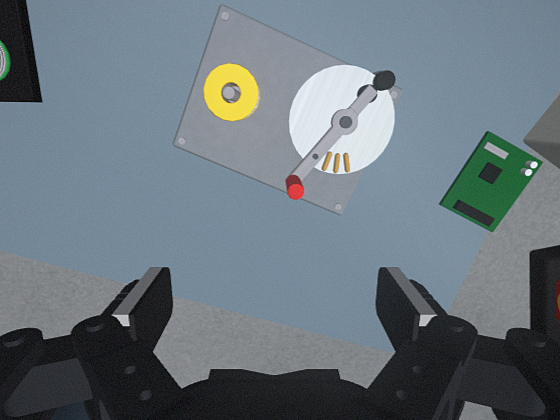

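The wrist view shows the yellow reel at (231,92) with the spindle tip in its bore, the pivot at (343,122), the red knob at (294,185) and a plate corner at (174,144). Next is a second, closer view.

>>> jog_arm(
  series=[
    [[1.1,-0.9,2.5,0,0,0,1],[1.1,-0.9,2.5,0,0,0,1],[1.1,-0.9,2.5,0,0,0,1],[1.1,-0.9,2.5,0,0,0,1],[0,0,0,0,0,0,1],[0,0,0,0,0,0,1]],
  ],
)

```text
clock: 3.43
ee_pos: [0.4787, -0.1508, 0.2462]
tool_rot: [-0.001, 0.99, 0.142, -0.002]
force: [0.4, -0.1, -0.8]
gripper_width: 1.002
grip_force: 0.0
```

```bash
python3 look.py w2 spindle_tip,reel,lever_pivot,lever_knob,feeder,ratchet_lever
python3 - <<'E'
from h import *
import pickle
np.set_printoptions(precision=4,suppress=True)
a,b=[pickle.load(open(f'w{i}.pkl','rb')) for i in (1,2)]
for n in a:
    if n in b: print(n,*tri([a[n],b[n]]))
# yellow ring ellipse in w2
o=get_obs();s=snapshot('wrist')
hsv=cv2.cvtColor(s['frame'],cv2.COLOR_RGB2HSV)
m=cv2.inRange(hsv,(20,120,90),(35,255,255))
cs,_=cv2.findContours(m,cv2.RETR_EXTERNAL,cv2.CHAIN_APPROX_NONE);c=max(cs,key=cv2.contourArea)
print(cv2.boundingRect(c),cv2.fitEllipse(c))
P=np.array([atz(ray(s,o,p[0]),.064)[:2] for p in c]);print('circle',cv2.minEnclosingCircle((P*1000).astype(np.float32)))
print('tip84',[atz(x['spindle_tip'],.084) for x in (a,b) if 'spindle_tip' in x])
E
```

```text
ee [ 0.4787 -0.1508  0.2462] [-0.001   0.9898  0.1422 -0.0019] t 3.4333 tfc 
spindle_tip [268. 150.] 0.91 z0 [ 0.5127 -0.136 ] z58 [ 0.5189 -0.1353]
reel [267.4 143.3] 0.64 z0 [ 0.5184 -0.1338] z58 [ 0.5235 -0.1335]
lever_pivot [415.  179.6] 0.78 z0 [ 0.5252 -0.2746] z58 [ 0.5291 -0.2485]
lever_knob [342.4 255.3] 0.77 z0 [ 0.4343 -0.2354] z58 [ 0.4549 -0.2165]
feeder [325.5 163.7] 0.64 z0 [ 0.5157 -0.1901] z58 [ 0.5213 -0.1795]
ratchet_lever [395.3 168.7] 0.68 z0 [ 0.5295 -0.2533] z58 [ 0.5326 -0.2311]
spindle_tip [ 0.523  -0.1352  0.0927] [0.5, 0.5]
reel [ 0.521  -0.1335  0.0325] [0.3, 0.3]
lever_pivot [ 0.5285 -0.2456  0.0636] [1.0, 1.0]
lever_knob [ 0.4552 -0.2142  0.0623] [1.4, 1.4]
feeder [ 0.5166 -0.1926 -0.0074] [2.0, 2.0]
ratchet_lever [ 0.5328 -0.2528  0.0058] [3.4, 3.4]
(225, 109, 72, 74) ((260.8612060546875, 145.28268432617188), (71.1037368774414, 72.69522094726562), 166.21669006347656)
circle ((523.1121215820312, -131.354248046875), 26.670677185058594)
tip84 [array([ 0.5236, -0.1345,  0.084 ]), array([ 0.5217, -0.135 ,  0.084 ])]
```

View pics/w2.png

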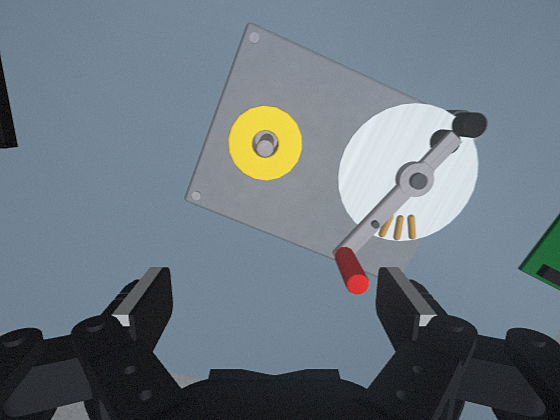

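Second wrist view: the reel top is centred at (265,143), the pivot at (416,180) and the knob foot at (343,250). I'll align over the reel.

>>> jog_arm(
  series=[
    [[2.4,-0.2,2.0,0,0,0,1],[2.4,-0.2,2.0,0,0,0,1],[0,0,0,0,0,0,1],[0,0,0,0,0,0,1]],
  ],
)

```text
clock: 4.17
ee_pos: [0.5243, -0.1335, 0.2063]
tool_rot: [-0.001, 0.99, 0.142, -0.002]
force: [-0.1, -0.7, -0.3]
gripper_width: 0.998
grip_force: 0.0
```

Run:
```python
from h import *
np.set_printoptions(precision=4,suppress=True)
o=get_obs();s=snapshot('wrist');save(s,'w3')
hsv=cv2.cvtColor(s['frame'],cv2.COLOR_RGB2HSV)
m=cv2.inRange(hsv,(20,120,90),(35,255,255))
cs,_=cv2.findContours(m,cv2.RETR_EXTERNAL,cv2.CHAIN_APPROX_NONE);c=max(cs,key=cv2.contourArea)
P=np.array([atz(ray(s,o,p[0]),.064)[:2] for p in c]);C=cv2.minEnclosingCircle((P*1000).astype(np.float32));print(o['ee_pos'],o['tool_rot'],cv2.boundingRect(c),C)
d=np.r_[np.array(C[0])/1000,.1]-o['ee_pos'];print('move cm',rot(o['tool_rot']).inv().apply(d)*100)
d[:2]=np.array([.523,-.133])-o['ee_pos'][:2];print('move cm',rot(o['tool_rot']).inv().apply(d)*100)
```

```text
[ 0.5243 -0.1335  0.2063] [-0.0008  0.9898  0.1424 -0.0017] (228, 185, 82, 79) ((523.419189453125, -131.42611694335938), 26.867080688476562)
move cm [ 0.0044 -0.2002 10.6306]
move cm [-0.0802 -0.0611 10.6306]
```

>>> jog_arm(
  series=[
    [[0,-0.1,2.6,0,0,0,1],[0,0,2.6,0,0,0,1],[0,0,2.6,0,0,0,1],[0,0,1.8,0,0,0,1],[0,0,1.0,0,0,0,1],[0,0,0,0,0,0,1]],
  ],
)

```text
clock: 4.72
ee_pos: [0.5227, -0.1329, 0.1003]
tool_rot: [-0.001, 0.99, 0.142, -0.002]
force: [-0.3, 0.1, -0.5]
gripper_width: 1.003
grip_force: 0.0
```

>>> jog_arm(
  series=[
    [[0,0,0,0,0,0,0.2],[0,0,0,0,0,0,0.0],[0,0,0,0,0,0,-0.2],[0,0,0,0,0,0,-0.4],[0,0,0,0,0,0,-0.6],[0,0,0,0,0,0,-1],[0,0,0,0,0,0,-1],[0,0,0,0,0,0,-1]],
  ],
  newtons=35,
)

```text
clock: 5.38
ee_pos: [0.5259, -0.1332, 0.1045]
tool_rot: [0.001, 0.99, 0.142, 0.002]
force: [-1.4, 1.0, 6.6]
gripper_width: 0.606
grip_force: 38.1
```

>>> jog_arm(
  series=[
    [[0,0,-0.8,0,0,0,-1],[0,0,-1.2,0,0,0,-1],[0,0,-1.2,0,0,0,-1],[0,0,0,0,0,0,-1]],
  ],
)

```text
clock: 5.72
ee_pos: [0.5258, -0.1333, 0.1374]
tool_rot: [0.001, 0.99, 0.142, 0.002]
force: [0.7, -0.1, -1.1]
gripper_width: 0.612
grip_force: 37.5
```

>>> jog_arm(
  series=[
    [[0,0,-1.5,0,0,0,-1],[0,0,-1.5,0,0,0,-1],[0,0,-2,0,0,0,-1],[0,0,-2,0,0,0,-1],[0,0,-2,0,0,0,-1],[0,0,-2,0,0,0,-1],[0,0,0,0,0,0,-1],[0,0,0,0,0,0,-1]],
  ],
)

```text
clock: 6.38
ee_pos: [0.5254, -0.1334, 0.2453]
tool_rot: [0.001, 0.99, 0.142, 0.002]
force: [0.4, -0.0, -2.9]
gripper_width: 0.612
grip_force: 37.7
```

```bash
python3 look.py w4 reel,tray,green_reel; python3 -c "
from h import *
s=snapshot('side');o=get_obs();print(regions_of('reel',s)[:1] and regions_of('reel',s)[0]['position']);r=pinpoint('reel',s)
print([(x['position'],x['p']) for x in r],proj(s,o,[.526,-.133,o['ee_pos'][2]-.0545-.033]))"
```

```text
ee [ 0.5254 -0.1334  0.2453] [0.001  0.9899 0.1419 0.0016] t 6.3833 tfc 
reel [274.1 262.1] 0.86 z0 [ 0.4573 -0.1557] z58 [ 0.4821 -0.1482]
[243.5, 233.7]
[([247.2, 238.2], 0.62), ([249.5, 288.8], 0.48)] [247.29435537 235.03592036]
```

>>> jog_arm(
  series=[
    [[0.4,-3.3,-0.5,0,0,0,-1],[0.4,-3.3,-0.5,0,0,0,-1],[0.4,-3.3,-0.5,0,0,0,-1],[0.4,-3.3,-0.5,0,0,0,-1],[0.4,-3.3,-0.5,0,0,0,-1],[0.4,-3.3,-0.5,0,0,0,-1],[0.4,-3.3,-0.5,0,0,0,-1],[0.4,-3.3,-0.5,0,0,0,-1]],
  ],
)

```text
clock: 7.45
ee_pos: [0.4804, 0.1308, 0.2839]
tool_rot: [0.0, 0.99, 0.142, -0.0]
force: [0.9, 0.7, -2.2]
gripper_width: 0.61
grip_force: 37.8
```

>>> jog_arm(
  series=[
    [[0,0,0,0,0,0,-1],[0,0,0,0,0,0,-1],[0,0,0,0,0,0,-1]],
  ],
)

```text
clock: 7.7
ee_pos: [0.4809, 0.1293, 0.2836]
tool_rot: [0.0, 0.99, 0.142, -0.0]
force: [0.2, 0.1, -1.3]
gripper_width: 0.607
grip_force: 38.1
```

```bash
python3 look.py w5 tray,green_reel,reel
cat > trayfit.py <<'E'
from h import *
import sys
np.set_printoptions(precision=4,suppress=True)
for cam in ['wrist','scene','side']:
    o=get_obs();s=snapshot(cam)
    if cam=='wrist': save(s,sys.argv[1])
    m=np.zeros((420,560),np.uint8)
    for n in ['tray']:
        r=regions_of(n,s)
        if r: m|=r[0]['pixels'].astype(np.uint8)
    pts=np.argwhere(m)[:,::-1]
    if len(pts)<50: print(cam,'none');continue
    for z in (.016,):
        P=np.array([atz(ray(s,o,p),z)[:2] for p in cv2.convexHull(pts.astype(np.int32))[:,0]])
        print(cam,len(pts),z,cv2.minAreaRect((P*1000).astype(np.float32)))
    hsv=cv2.cvtColor(s['frame'],cv2.COLOR_RGB2HSV);g=cv2.inRange(hsv,(50,120,60),(80,255,255))
    r=regions_of('green_reel',s)
    if r:
        g&=(cv2.dilate(r[0]['pixels'].astype(np.uint8),np.ones((5,5)))*255)
        cs,_=cv2.findContours(g,cv2.RETR_EXTERNAL,cv2.CHAIN_APPROX_NONE);c=max(cs,key=cv2.contourArea)
        P=np.array([atz(ray(s,o,p[0]),.054)[:2] for p in c]);print(cam,'green',cv2.minEnclosingCircle((P*1000).astype(np.float32)))
E
python3 trayfit.py w5b
```

```text
ee [0.4809 0.1293 0.2836] [ 0.0004  0.9898  0.1423 -0.0002] t 7.7 tfc 
tray [259.6 129. ] 0.56 z0 [0.5297 0.1568] z58 [0.5327 0.1554]
green_reel [259.7 177.6] 0.67 z0 [0.4824 0.1434] z58 [0.4932 0.1442]
reel [272.2 264.2] 0.95 z0 [0.3922 0.1034] z58 [0.4178 0.1107]
wrist 18001 0.016 ((530.4387817382812, 156.154541015625), (188.2174530029297, 100.76968383789062), 16.23287010192871)
wrist green ((483.6266784667969, 144.88168334960938), 27.24615478515625)
scene 1627 0.016 ((534.075927734375, 167.27142333984375), (198.64999389648438, 107.13465881347656), 16.293718338012695)
scene green ((484.60198974609375, 151.9772491455078), 26.357831954956055)
side 1566 0.016 ((530.1936645507812, 150.25343322753906), (195.60984802246094, 111.02103424072266), 15.644853591918945)
side green ((481.75604248046875, 144.80154418945312), 28.978012084960938)
```

View pics/w5.png

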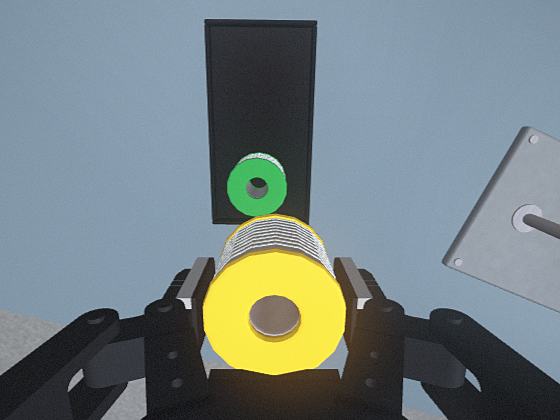

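The wrist view shows the tray squarely aligned with the tool, spanning (205–316, 20–223). The green reel is at (257,187) and the held yellow reel at (274,310). Before lowering I'll check the reel's pose in the hand.

Run:
```python
from h import *
np.set_printoptions(precision=2,suppress=True)
o=get_obs();s=snapshot('wrist');T=np.array(s['tool_from_camera']);K=np.array(s['mtx'])
hsv=cv2.cvtColor(s['frame'],cv2.COLOR_RGB2HSV)
m=cv2.inRange(hsv,(20,120,60),(35,255,255))
n,l,st,ce=cv2.connectedComponentsWithStats(m);print(st[st[:,4]>30])
def pr(P): p=np.linalg.inv(T)@np.r_[P,1];q=K@[p[0],-p[1],-p[2]];return q[:2]/q[2]
a=np.linspace(0,2*np.pi,60)
for z in (.0405,.0905):
    Q=np.array([pr([.027*np.cos(t),.027*np.sin(t),z]) for t in a]);B=np.array([pr([.0095*np.cos(t),.0095*np.sin(t),z]) for t in a])
    print('pred',z,Q.min(0),Q.max(0),'bore',B.min(0),B.max(0))
```

```text
[[     0      0    560    420 221921]
 [   226    213     98     32    384]
 [   202    248    145    127  12858]]
pred 0.0405 [196.63 243.11] [344.85 373.91] bore [244.75 288.97] [296.78 334.85]
pred 0.0905 [217.96 205.57] [325.06 304.75] bore [252.7  239.61] [290.35 274.45]
```

>>> jog_arm(
  series=[
    [[3.0,-0.4,0.5,0,0,0,-1],[3.0,-0.4,1,0,0,0,-1],[2.6,-0.4,2,0,0,0,-1],[1.6,0,2.5,0,0,0,-1],[0,0,2.5,0,0,0,-1],[0,0,2.5,0,0,0,-1],[0,0,0,0,0,0,-1],[0,0,0,0,0,0,-1]],
  ],
)

```text
clock: 9.07
ee_pos: [0.574, 0.1694, 0.1717]
tool_rot: [0.0, 0.99, 0.142, -0.003]
force: [-0.9, 1.4, -1.9]
gripper_width: 0.608
grip_force: 38.0
```

Run:
```python
from h import *
np.set_printoptions(precision=4,suppress=True)
o=get_obs();print(o['ee_pos'],o['tool_rot'],o['force'])
print(rot(o['tool_rot']).inv().apply(np.array([.5736+.0015,.1687+.0005,.0985])-o['ee_pos'])*100)
```

```text
[0.574  0.1694 0.1717] [ 0.0001  0.9899  0.142  -0.0028] [-0.8617  1.3949 -1.9324]
[0.1452 0.0514 7.3197]
```

>>> jog_arm(
  series=[
    [[0.1,0,2.0,0,0,0,-1],[0,0,2.0,0,0,0,-1],[0,0,1.5,0,0,0,-1],[0,0,1.0,0,0,0,-1],[0,0,0.5,0,0,0,-1],[0,0,0,0,0,0,-1],[0,0,0,0,0,0,-1]],
  ],
)

```text
clock: 9.65
ee_pos: [0.5773, 0.1699, 0.1055]
tool_rot: [-0.0, 0.99, 0.142, 0.001]
force: [0.4, -0.3, -1.1]
gripper_width: 0.607
grip_force: 38.1
```

>>> jog_arm(
  series=[
    [[0,0,0.1,0,0,0,-1],[0,0,0.1,0,0,0,-1],[0,0,0,0,0,0,-1]],
  ],
)

```text
clock: 9.9
ee_pos: [0.577, 0.1699, 0.1028]
tool_rot: [-0.0, 0.99, 0.142, 0.001]
force: [-0.1, 0.8, -2.2]
gripper_width: 0.612
grip_force: 38.1
```

>>> jog_arm(
  series=[
    [[0,0,0.2,0,0,0,-1],[0,0,0.2,0,0,0,-1],[0,0,0,0,0,0,-1]],
  ],
)

```text
clock: 10.15
ee_pos: [0.5762, 0.1698, 0.0973]
tool_rot: [0.0, 0.99, 0.142, -0.0]
force: [-0.3, -0.4, -1.5]
gripper_width: 0.612
grip_force: 38.1
```

>>> jog_arm(
  series=[
    [[0,0,0.1,0,0,0,-1],[0,0,0.1,0,0,0,-1],[0,0,0,0,0,0,-1]],
  ],
)

```text
clock: 10.4
ee_pos: [0.5763, 0.1698, 0.0955]
tool_rot: [-0.0, 0.99, 0.142, -0.0]
force: [-0.2, -0.2, -2.8]
gripper_width: 0.609
grip_force: 38.1
```

>>> jog_arm(
  series=[
    [[0,0,0.1,0,0,0,-1],[0,0,0,0,0,0,-1]],
  ],
)

```text
clock: 10.57
ee_pos: [0.5765, 0.1698, 0.0947]
tool_rot: [0.0, 0.99, 0.142, -0.0]
force: [-0.6, 0.8, -1.6]
gripper_width: 0.609
grip_force: 38.1
```

>>> jog_arm(
  series=[
    [[0,0,0.1,0,0,0,-1],[0,0,0,0,0,0,-1]],
  ],
)

```text
clock: 10.73
ee_pos: [0.5765, 0.1698, 0.0947]
tool_rot: [0.0, 0.99, 0.142, 0.0]
force: [-2.0, -0.0, 2.1]
gripper_width: 0.609
grip_force: 38.4
```

>>> jog_arm(
  series=[
    [[0,0,0.1,0,0,0,-1],[0,0,0,0,0,0,-1]],
  ],
)

```text
clock: 10.9
ee_pos: [0.5766, 0.1699, 0.0946]
tool_rot: [0.0, 0.99, 0.142, 0.0]
force: [-4.7, -0.6, 5.3]
gripper_width: 0.607
grip_force: 38.9
```

>>> jog_arm(
  series=[
    [[0,0,0.1,0,0,0,-1],[0,0,0,0,0,0,-1]],
  ],
)

```text
clock: 11.07
ee_pos: [0.5766, 0.1699, 0.0946]
tool_rot: [0.0, 0.99, 0.142, 0.0]
force: [-5.8, -1.1, 9.6]
gripper_width: 0.612
grip_force: 39.2
```

>>> jog_arm(
  series=[
    [[0,0,-0.2,0,0,0,-1],[0,0,0,0,0,0,0.3],[0,0,0,0,0,0,0.4],[0,0,0,0,0,0,0.5],[0,0,0,0,0,0,0.7],[0,0,0,0,0,0,0.9],[0,0,0,0,0,0,1],[0,0,0,0,0,0,1]],
  ],
)

```text
clock: 11.73
ee_pos: [0.5765, 0.1698, 0.0937]
tool_rot: [-0.0, 0.99, 0.142, -0.0]
force: [0.3, 0.3, -0.1]
gripper_width: 1.004
grip_force: 0.0
```

>>> jog_arm(
  series=[
    [[0,0,-1.0,0,0,0,1],[0,0,-2.0,0,0,0,1],[0,0,-2.5,0,0,0,1],[0,0,-3,0,0,0,1],[0,0,-3,0,0,0,1],[0,0,-3,0,0,0,1],[0,0,0,0,0,0,1],[0,0,0,0,0,0,1]],
  ],
)

```text
clock: 12.4
ee_pos: [0.5781, 0.1702, 0.2432]
tool_rot: [-0.0, 0.99, 0.142, 0.004]
force: [-0.9, 0.9, -0.5]
gripper_width: 1.002
grip_force: 0.0
```

```bash
python3 look.py w6 tray,green_reel,reel; python3 trayfit.py w6b
```

```text
ee [0.5781 0.1702 0.2432] [-0.0001  0.9899  0.142   0.0037] t 12.4 tfc 
tray [276.2 241.4] 0.68 z0 [0.5333 0.153 ] z58 [0.554  0.1596]
reel [273.5 202. ] 0.87 z0 [0.5703 0.1666] z58 [0.5841 0.1707]
wrist 13875 0.016 ((530.9541625976562, 156.0520477294922), (190.44412231445312, 100.73487854003906), 15.461837768554688)
wrist green ((483.6914978027344, 144.91757202148438), 27.225818634033203)
scene 1228 0.016 ((533.9237060546875, 167.03738403320312), (202.61203002929688, 111.25840759277344), 16.788707733154297)
scene green ((484.9635009765625, 151.80349731445312), 26.227930068969727)
side 1099 0.016 ((529.9530029296875, 149.96002197265625), (192.43946838378906, 111.92731475830078), 15.494430541992188)
side green ((481.75604248046875, 144.80154418945312), 28.978012084960938)
```

View pics/w6.png

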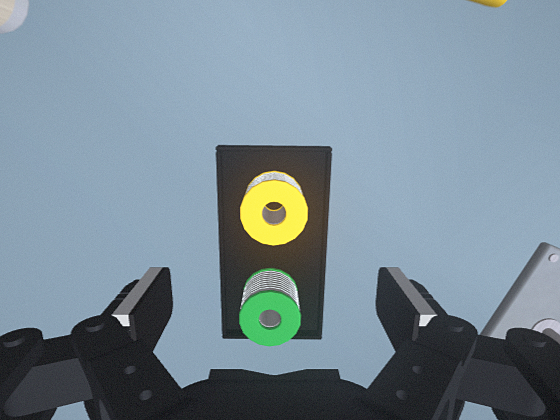

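The yellow reel (274,212) stands in the tray behind the green one (270,320), which hasn't moved. Next is the knob.

>>> jog_arm(
  series=[
    [[-2.4,2.9,0,0,0,0,1],[-2.4,2.9,0,0,0,0,1],[-2.4,2.9,0,0,0,0,1],[-2.4,2.9,0,0,0,0,1],[-2.4,2.9,0,0,0,0,1],[-2.4,2.9,0,0,0,0,1],[-2.4,2.9,0,0,0,0,1],[-2.4,2.9,0,0,0,0,1]],
  ],
)

```text
clock: 13.72
ee_pos: [0.4565, -0.1082, 0.2392]
tool_rot: [0.0, 0.99, 0.142, 0.0]
force: [1.4, -0.1, -0.6]
gripper_width: 1.001
grip_force: 0.0
```

>>> jog_arm(
  series=[
    [[-2.4,2.9,0,0,0,0,1],[-2.4,2.9,0,0,0,0,1],[-2.4,2.9,0,0,0,0,1],[0,0,0,0,0,0.1,1],[0,0,0,0,0,0.1,1],[0,0,0,0,0,0.085,0],[0,0,0,0,0,0,0],[0,0,0,0,0,0,0]],
  ],
)

```text
clock: 14.38
ee_pos: [0.4127, -0.2106, 0.2391]
tool_rot: [0.0, 1.0, 0.001, 0.0]
force: [0.5, 0.5, -0.3]
gripper_width: 0.606
grip_force: 0.0
```

```bash
cat > knob.py <<'E'
import sys
from h import *
np.set_printoptions(precision=4,suppress=True)
o=get_obs();s=snapshot('wrist');save(s,sys.argv[1]);print(o['ee_pos'],o['tool_rot'])
for n in ['spindle_tip','lever_pivot','lever_knob']:
    for r in pinpoint(n,s)[:1]: print(n,np.round(r['position'],1),round(r['p'],2),atz(ray(s,o,r['position']),{'spindle_tip':.084}.get(n,.058)))
hsv=cv2.cvtColor(s['frame'],cv2.COLOR_RGB2HSV);m=cv2.inRange(hsv,(0,150,60),(6,255,255))|cv2.inRange(hsv,(174,150,60),(180,255,255))
r=regions_of('lever_knob',s)
if r: m&=cv2.dilate(r[0]['pixels'].astype(np.uint8),np.ones((25,25)))*255
n,l,st,ce=cv2.connectedComponentsWithStats(m);print(st[st[:,4]>100])
# fit knob xy by silhouette IoU
from scipy.optimize import minimize
a=np.linspace(0,2*np.pi,40)
def sil(x,y):
    P=[proj(s,o,[x+.008*np.cos(t),y+.008*np.sin(t),z]) for z in (.058,.108) for t in a]
    q=np.zeros((420,560),np.uint8);cv2.fillConvexPoly(q,cv2.convexHull((np.array(P)*16).astype(np.int32)),255,shift=4);return q
def f(v):
    q=sil(*v);return -np.sum((q>0)&(m>0))/np.sum((q>0)|(m>0))
r=minimize(f,[.455,-.214],method='Nelder-Mead',options=dict(initial_simplex=[[.455,-.214],[.463,-.214],[.455,-.206]],xatol=1e-4,fatol=1e-4))
print('knob fit',r.x,-r.fun,'move cm',rot(o['tool_rot']).inv().apply(np.r_[r.x,.14]-o['ee_pos'])*100)
E
python3 knob.py w7
```

```text
[ 0.4127 -0.2106  0.2391] [0.0001 1.     0.0009 0.0001]
spindle_tip [143.1  43.7] 0.73 [ 0.5226 -0.1334  0.084 ]
lever_pivot [331.   41.8] 0.8 [ 0.5287 -0.2495  0.058 ]
lever_knob [278.2 150.9] 0.76 [ 0.4568 -0.2148  0.058 ]
[[     0      0    560    420 234621]
 [   270    143     26     32    577]]
knob fit [ 0.4564 -0.2161] 0.752925877763329 move cm [4.3613 0.5499 9.9071]
```

View pics/w7.png

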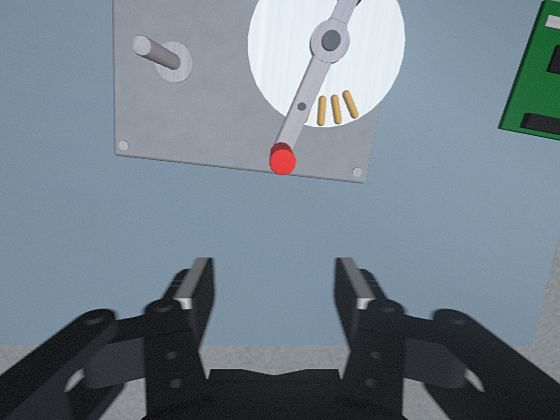

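The wrist view shows the lever at rest, with the knob top at (282,158), pivot (330,41) and spindle tip (143,45). Approaching now.

>>> jog_arm(
  series=[
    [[2.2,0.2,1.0,0,0,0,0],[2.15,0.3,1.0,0,0,0,0],[0,0,2.4,0,0,0,0],[0,0,2.4,0,0,0,0],[0,0,2.0,0,0,0,0],[0,0,1.1,0,0,0,0],[0,0,0,0,0,0,0],[0,0,0,0,0,0,0]],
  ],
)

```text
clock: 15.3
ee_pos: [0.456, -0.2152, 0.1397]
tool_rot: [-0.0, 1.0, 0.0, -0.0]
force: [-0.6, -0.3, 0.4]
gripper_width: 0.495
grip_force: 0.0
```

```bash
python3 knob.py w8
```

```text
[ 0.456  -0.2152  0.1397] [-0.0003  1.      0.0001 -0.0005]
spindle_tip [ 38.1 124.1] 0.78 [ 0.5223 -0.1326  0.084 ]
lever_pivot [350.9 107.3] 0.58 [ 0.5286 -0.2486  0.058 ]
lever_knob [276.2 266.4] 0.71 [ 0.4553 -0.2173  0.058 ]
[[     0      0    560    420 231877]
 [   253    253     45     94   3323]]
knob fit [ 0.4564 -0.2169] 0.8842161298908704 move cm [ 0.0385  0.1687 -0.0288]
```

>>> jog_arm(
  series=[
    [[0,0.1,0,0,0,0,-0.2],[0,0,0,0,0,0,-0.4],[0,0,0,0,0,0,-0.5],[0,0,0,0,0,0,-0.6],[0,0,0,0,0,0,-0.8],[0,0,0,0,0,0,-1],[0,0,0,0,0,0,-1],[0,0,0,0,0,0,-1]],
  ],
  newtons=60,
)

```text
clock: 16.22
ee_pos: [0.4563, -0.2158, 0.1402]
tool_rot: [-0.001, 1.0, 0.0, 0.0]
force: [-1.5, 5.1, 4.6]
gripper_width: 0.172
grip_force: 58.6
```

>>> jog_arm(
  series=[
    [[0,0,0,0,0,0,-1],[0,0,0,0,0,0,-1]],
  ],
)

```text
clock: 16.38
ee_pos: [0.4563, -0.2159, 0.1403]
tool_rot: [-0.001, 1.0, 0.0, 0.0]
force: [-0.8, 5.3, 5.1]
gripper_width: 0.173
grip_force: 58.7
```

>>> jog_arm(
  series=[
    [[-0.15,0.37,0,0,0,-0.05,-1],[-0.15,0.37,0,0,0,-0.05,-1],[-0.15,0.37,0,0,0,-0.05,-1],[-0.15,0.37,0,0,0,-0.05,-1],[-0.15,0.37,0,0,0,-0.05,-1],[0,0,0,0,0,0,-1],[0,0,0,0,0,0,-1]],
  ],
)

```text
clock: 16.97
ee_pos: [0.4506, -0.2351, 0.1402]
tool_rot: [-0.001, 0.992, 0.125, 0.0]
force: [-1.3, 5.3, 5.2]
gripper_width: 0.17
grip_force: 58.7
```

```bash
cat > ang.py <<'E'
from h import *
np.set_printoptions(precision=4,suppress=True)
o=get_obs();d=o['ee_pos'][:2]-[.5293,-.2487]
X=rot(o['tool_rot']).as_matrix()
print('t',o['clock'],'theta',np.unwrap([2.721,np.arctan2(d[1],d[0])])[1]-2.721,'r',np.hypot(*d),'yaw',np.arctan2(X[1,0],X[0,0]),'F',o['force'],'ee',o['ee_pos'],'q',o['joint_pos'],'z',X[:,2])
t=np.array([-d[1],d[0]])/np.hypot(*d);print('Ft',o['force'][:2]@t,'Fr',o['force'][:2]@d/np.hypot(*d))
E
python3 ang.py
```

```text
t 16.9667 theta 0.2494622659970962 r 0.0798960262646154 yaw 0.2501951345695284 F [-1.3462  5.2999  5.1578] ee [ 0.4506 -0.2351  0.1402] q [-0.6136  0.0336 -0.2423  1.2957  0.0013  2.2778] z [ 0.0001  0.0016 -1.    ]
Ft -4.993251855092 Fr 2.2290863320692877
```

>>> jog_arm(
  series=[
    [[-0.15,0.37,0,0,0,-0.05,-1],[-0.15,0.37,0,0,0,-0.05,-1],[-0.15,0.37,0,0,0,-0.05,-1],[-0.15,0.37,0,0,0,-0.05,-1],[-0.15,0.37,0,0,0,-0.05,-1],[0,0,0,0,0,0,-1],[0,0,0,0,0,0,-1]],
  ],
)

```text
clock: 17.55
ee_pos: [0.4499, -0.2548, 0.1402]
tool_rot: [-0.001, 0.969, 0.248, 0.0]
force: [-0.7, 5.5, 5.5]
gripper_width: 0.169
grip_force: 58.8
```

```bash
python3 ang.py
```

```text
t 17.55 theta 0.49681996104143744 r 0.07966120596680265 yaw 0.5003950576153668 F [-0.7333  5.5121  5.502 ] ee [ 0.4499 -0.2548  0.1402] q [-0.6458  0.0566 -0.2185  1.2969  0.0016  1.9954] z [-0.      0.0021 -1.    ]
Ft -5.551971713642412 Fr 0.31141709254709
```

>>> jog_arm(
  series=[
    [[-0.15,0.37,0,0,0,-0.05,-1],[-0.15,0.37,0,0,0,-0.05,-1],[0,0,0,0,0,0,-1]],
  ],
)

```text
clock: 17.8
ee_pos: [0.451, -0.2627, 0.1403]
tool_rot: [-0.001, 0.955, 0.297, 0.0]
force: [-1.0, 6.8, 6.1]
gripper_width: 0.169
grip_force: 58.8
```

>>> jog_arm(
  series=[
    [[-0.075,0.185,0,0,0,-0.025,-1],[0,0,0,0,0,0,-1]],
  ],
)

```text
clock: 17.97
ee_pos: [0.4514, -0.2645, 0.1403]
tool_rot: [-0.001, 0.951, 0.308, 0.0]
force: [-0.4, 6.7, 6.4]
gripper_width: 0.174
grip_force: 58.8
```

>>> jog_arm(
  series=[
    [[-0.15,0.37,0,0,0,-0.05,-1],[-0.15,0.37,0,0,0,-0.05,-1],[0,0,0,0,0,0,-1],[0,0,0,0,0,0,-1]],
  ],
)

```text
clock: 18.3
ee_pos: [0.4534, -0.272, 0.1403]
tool_rot: [-0.001, 0.935, 0.355, 0.0]
force: [-1.7, 6.6, 6.7]
gripper_width: 0.174
grip_force: 58.8
```

```bash
python3 ang.py; python3 knob.py w9
```

```text
t 18.3 theta 0.7191273445661919 r 0.07937961034024776 yaw 0.725584910813659 F [-1.6957  6.6377  6.6594] ee [ 0.4534 -0.272   0.1403] q [-0.6681  0.0872 -0.1861  1.2993  0.0018  1.7479] z [-0.0003  0.0025 -1.    ]
Ft -6.842853542733046 Fr -0.3315377789617374
[ 0.4534 -0.272   0.1403] [-0.0012  0.9349  0.3549  0.0003]
lever_pivot [345.4 109. ] 0.86 [ 0.5275 -0.2482  0.058 ]
lever_knob [275.5 271.1] 0.7 [ 0.4516 -0.2761  0.058 ]
[[     0      0    560    420 231918]
 [   251    254     46     93   3282]]
knob fit [ 0.455 -0.214] -0.0 move cm [ 3.9692 -4.2384  0.0416]
```

>>> jog_arm(
  series=[
    [[-0.08,0.2,0,0,0,-0.025,-1],[0,0,0,0,0,0,-1],[0,0,0,0,0,0,-1],[0,0,0,0,0,0,-1],[0,0,0,0,0,0,-1]],
  ],
)

```text
clock: 18.97
ee_pos: [0.454, -0.2739, 0.1402]
tool_rot: [-0.001, 0.93, 0.367, 0.0]
force: [-1.6, 7.1, 7.0]
gripper_width: 0.17
grip_force: 58.8
```

```bash
python3 ang.py
python3 - <<'E'
from h import *
o=get_obs();S={c:snapshot(c) for c in ['wrist','scene','side']}
cv2.imwrite('pics/f.png',np.hstack([cv2.resize(S['wrist']['frame'],(400,300)),cv2.resize(S['side']['frame'][150:330,130:370],(400,300))])[:,:,::-1])
s=S['wrist'];P=[atz(ray(s,o,pinpoint(n,s)[0]['position']),.058) for n in ('lever_pivot','lever_knob')]
d=P[1]-P[0];print('img angle',np.unwrap([2.738,np.arctan2(d[1],d[0])])[1]-2.738,P)
E
```

```text
t 18.9667 theta 0.743661326262961 r 0.07935725714466627 yaw 0.7506486498252731 F [-1.5699  7.1183  7.0327] ee [ 0.454  -0.2739  0.1402] q [-0.6701  0.0912 -0.1819  1.2997  0.0017  1.7209] z [-0.0005  0.0026 -1.    ]
Ft -7.248468810843696 Fr -0.7712349599322894
img angle 0.7763190604954451 [array([ 0.5279331 , -0.24809263,  0.058     ]), array([ 0.4521541 , -0.27772244,  0.058     ])]
```

View pics/f.png

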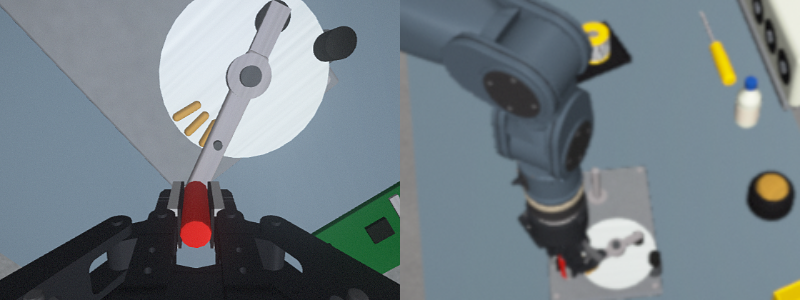

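The knob (196,215) is held between the pads. By arm pose the lever is at 0.74 rad and by image at 0.77, so it sits in the third notch. The yellow reel is still standing in the tray. Handing in.

```bash
python3 -c "
from station import *
print(finish_job())"
```

```text
the job is handed in; nothing more can be done
None
```

I handed the job in at about 19 s: the yellow-ended reel stands upright in the tray next to the green one, and the gripper is still holding the red knob at the third click (about 0.75 rad) against the spring.

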